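# Cover the sample pot and hold the cam lift at its top

## Robot

A 6-joint arm with a two-finger parallel gripper is mounted at the origin on the work surface. World frame = base frame: x ahead of the robot, y to its left, z up, the work surface at z = 0. Lengths are in mm, angles in degrees, forces in N, time in s.
With the tool pointing down it reaches from about 350 to 850 mm from the base axis. Payload 8.1 kg.
Tool frame: the origin (TCP) lies at the centre of the arm's flange, where the gripper is bolted on; the fingertips stand 173 mm ahead of it and the grasp point (between the pads) lies 155 mm ahead of it; z points along the fingers, y is the line along which they close (so a half turn about z gives the same grasp; the last joint's range is limited). The gripper opens to 85 mm and grips with 20 to 120 N. Pads are 22 mm wide; open, the fingers measure 114 mm over their backs; the gripper's body (76 mm by 85 mm) begins 54 mm behind the grasp point. The pads swing forward as they close: fully open they stand 13 mm farther back than shut.
Start: joints at [58.19, 7.471, 85.268, -0, 87.261, -4.893], TCP at [271.606, 535.011, 404.692] pointing down, gripper open.
Joint ranges: [-169.43, 169.43], [-51.17, 129.36], [1.28, 143.12], [-76.62, 256.62], [0, 156.53], [-152.29, 152.29]. Speed limits (degrees/s): [136.94, 136.94, 159.86, 180, 180, 180].

## Interface

Orientations are given as [roll, pitch, yaw] about the fixed x, y, z axes, in that order (R = Rz(yaw) Ry(pitch) Rx(roll)).
In Python, from bench import * gives the robot as it stands.
- The arm moves only by the shell command python3 -m jog 'ROWS' [FORCE]. ROWS is text: rows parted by semicolons, each of 7 numbers parted by spaces: the shift along the tool's x, y, z scaled (see below), then the turn, a rotation vector about the tool's x, y, z scaled (see below), then the closure, from -1 (fully open) to 1 (shut). In form: tx ty tz wx wy wz hand; .... A call has 1 to 5 rows; each row shifts and turns the commanded pose from where the row before left it, along the tool's axes as they then stand; what a row does not reach is not made up. The controller multiplies each number of a shift by 0.1 m and each number of a turn by 60 degrees. A row lasts 1/8 s, in which the tool goes at most 62.5 mm and 10.7 degrees, less where a joint would pass 70% of its speed; a pose out of reach is approached as far as the arm can. A call with a number of a shift or a turn outside -1 to 1 is refused whole. A call with a gripper value outside its range is refused whole. The fingers move at their own pace and stop on an object; FORCE is the grip in N (left out, the last holds). Time passes only in rows, so rows that do not move let the fingers close. It gives the time, the measured TCP pose, the force, the opening and the grip force at its end, in the units of the state.
- sense(): the state, without advancing time (a new reading comes with each control period).
- snapshot(name): name is "scene" or "top" or "wrist"; returns a dict with "img" (480x640x3 uint8, red, green, blue), "fx", "fy", "cx", "cy" (pixels), "extrinsics" (4x4, takes a point from camera to world coordinates). Camera axes: x right, y down, z forward; pixel columns grow to the right and rows downward; lengths in mm; the calibration is good to about 2 mm. A picture is of the moment at which its call begins. There is no depth.
- hand_in(): hands the job in; it is judged then, once.
The state is a dict: "time": time; "joint_pos": joint angles; "qd": joint speeds; "joint_efforts": joint torques, N m; "tool_pos": TCP position; "tcp_rot": TCP orientation; "ft_force": force on the tool from outside, world axes, zero at the start; "wrist_torque": the same for the moment, N m; "finger_gap": finger opening in mm; "grip_force": force on a finger pad.
Only numpy, scipy, OpenCV 4.12 (cv2) and the standard library are available. Lean on these libraries where they do the work, as an engineer would, in place of code of your own. Each camera call takes 0.05 s, during which the arm holds its last target. There are 200 camera calls.

## Task

Set the loose blue cover gently (do not drop it) onto the steel pot of the cam lift so that it is fully seated and level, and let go of it while the lever is still down. Then take the lever by its red grip, swing it up until it stands straight up, where the cam lifts the pot highest, in line with the light sensor, and finish while still holding it there by the grip, because it springs back when let go. Leave the tray of cells, the pliers and the beaker where they are.

Things in the scene. Friction and masses are not known exactly. Their poses are not given: they have to be found in the camera images.
- cover: Loose round cover, about 0.15 kg, lying right way up on the bench: white plug below (66 mm across, 10 mm deep, lower edge tapered to 60 mm), blue flange 92 mm across and 6 mm thick on it, orange upright round knob 24 mm across and 30 mm tall on top. 46 mm tall overall. Origin: centre of the plug's underside; z is up through the knob, so the flange's underside is at z = 10 mm, its top at 16 mm and the knob spans 16 to 46 mm.
- pot_rim (a point): Centre of the mouth of the open steel pot, at rim height; z up. Pot: 80 mm outside and 72 mm inside diameter, 60 mm deep outside, with a yellow band, fixed on the lift platform and rising with it. The cover is seated when its plug is in the mouth and its flange lies on the rim: the cover's origin is then 10 mm below this point. With the lever level the rim is 140 mm above the bench, with the lever upright 160 mm.
- stand: The fixed cam lift: aluminium base plate 160 x 140 x 10 mm on the bench, bolted down. Origin: underside centre, straight below the pot's centre; x is the direction away from the lever's low side, y points to the light sensor (black head on a mast, 88 mm from the centre, top 138 mm above the bench), z up. The lever is on the -y side. Guide rods at the four corners of the platform reach 115 mm.
- axle (a point): Point on the lever's horizontal axle, 42 mm above the bench, in the middle plane of the red grip (115 mm from the stand's centre, on the -y side). The axle runs along the stand's y axis.
- lever (a joint): Angle of the cam lever in rad. 0: level, pointing along the stand's -x; pi/2 (1.571): straight up, the highest lift; more: past the top, leaning to +x, the pot sinks again. Limits 0 and 2.5; starts between 0 and 0.3. Growing angle turns it from -x up and over to +x. It is stiff: below about 0.3 it stays where it is left, but from higher up a spring swings it back down when let go. Raising it takes 3 to 6 N at the grip; upright it pulls back with about 2 N.
- grip (a point): The lever's red cylindrical grip, 18 mm across, 60 mm long, its axis parallel to the axle (stand's y). This point: its middle, 120 mm from the axle line; the flat steel lever arm (14 x 8 mm) joins the end nearer the stand, 30 mm from this point, so the grip is free on all sides. The gripped point runs on a 120 mm circle about axle: axle + 120 mm * (-cos(angle) along the stand's x + sin(angle) up). The frame turns with the lever.
- lift (a joint): Height of the pot above its lowest place, m: 0.020 * sin(lever angle), driven by the cam; 0.020 at the top.
- cells: Bystander: yellow open tray with four battery cells, 75 x 85 x 22 mm, loose. Origin: underside centre.
- pliers: Bystander: small pliers with yellow handles lying flat, about 145 mm long along x, 62 mm wide, 14 mm high, loose. Origin: at the pivot, on the bench.
- beaker: Bystander: empty clear plastic beaker, 64 mm across, 75 mm tall, loose. Origin: underside centre.
Mind the look-alikes: they are no part of the job. Of the things that look like the cover, the largest one is meant.

How it is judged:
By the outcome, as a careful person would: the job done as asked, in the order asked, and still so for the second after the job is handed in, while the arm keeps its last pose, push and grip.
It also fails if it takes over 58 s, if anything falls off the work surface, if the arm or the gripper's body presses on something with over 40 N, if the wrist force passes 120 N, or if a joint passes its speed limit or range.

## Working session

There is one attempt and no reset: what is moved stays moved. The work goes in short steps, Python scripts to look and compute and a shell command to move; the robot and the scene stay as the last step left them, time stands still between calls to the robot, and variables do not carry over. Pictures are saved under pics/ and viewed, at most 12 in all, crops included, and the job is handed in when it is done.

```bash
mkdir -p pics; ls; python3 - <<'E'
from bench import *
import cv2
s=sense();print(s)
for n in("scene","top"):
    d=snapshot(n);cv2.imwrite(f"pics/{n}0.png",d["img"][...,::-1]);print(n,d["fx"],d["cx"],d["cy"],d["extrinsics"])
E
```

```text
pics
{'time': 0.0, 'joint_pos': array([ 5.81912660e+01,  7.51485957e+00,  8.53293410e+01, -9.92811097e-04,
        8.72609239e+01, -4.89415427e+00]), 'qd': array([-0.01712177, -0.09541112, -0.01886416,  0.01829968,  0.0453141 ,
       -0.02187911]), 'joint_efforts': array([ 1.67509279e-03, -5.69404328e+01, -5.00544691e+01, -1.93723071e-05,
        1.48972141e-02, -4.66480606e-05]), 'tool_pos': array([271.46947185, 534.81813134, 403.64613259]), 'tcp_rot': array([-1.79895174e+02, -7.98074133e-03,  1.53085461e+02]), 'ft_force': array([0.12850839, 0.52807786, 0.68695869]), 'wrist_torque': array([0.034189  , 0.02204316, 0.00123433]), 'grip_force': 0.0, 'finger_gap': 85.36421929972663}
scene 592.7725416682122 320.75712925336603 242.83844917609102 [[ 3.51772003e-01  6.46781758e-01 -6.76705117e-01  1.52863941e+03]
 [ 9.36015173e-01 -2.51910539e-01  2.45798038e-01 -3.76440257e+02]
 [-1.14914638e-02 -7.19871126e-01 -6.94012614e-01  1.06725011e+03]
 [ 0.00000000e+00  0.00000000e+00  0.00000000e+00  1.00000000e+00]]
top 600.5375390345976 316.7637306991615 243.2089152128877 [[ 2.57630603e-02 -9.91735836e-01  1.25683319e-01  4.51189808e+02]
 [-9.99320991e-01 -2.88625210e-02 -2.29022400e-02 -3.45074804e+01]
 [ 2.63405095e-02 -1.25007947e-01 -9.91806025e-01  1.24056371e+03]
 [ 0.00000000e+00  0.00000000e+00  0.00000000e+00  1.00000000e+00]]
```

View pics/scene0.png

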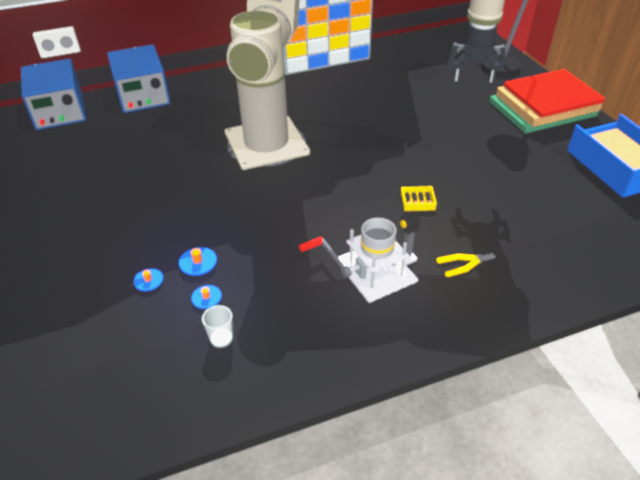

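View pics/top0.png

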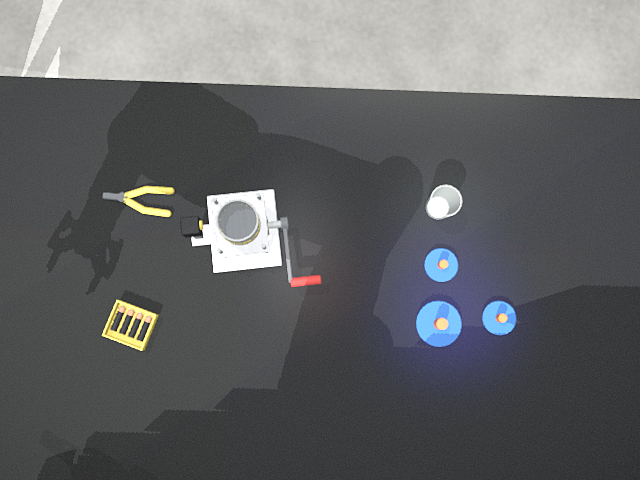

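The scene view shows three blue covers, the largest at about (198,262), with the stand at (378,260) and the red grip at (312,244). In the top view the largest cover is at (439,324), the pot mouth at (238,221), the grip at (306,281) and the sensor at (190,225). Stand y therefore points along roughly world +y, and the lever's low side faces the robot.

```bash
cat >h.py <<'E'
from bench import *
import numpy as np, cv2
def ray(d,p):
    E=d["extrinsics"];v=E[:3,:3]@np.array([(p[0]-d["cx"])/d["fx"],(p[1]-d["cy"])/d["fy"],1]);return E[:3,3],v/np.linalg.norm(v)
def onz(d,p,z):
    o,v=ray(d,p);return o+v*(z-o[2])/v[2]
def tri(d1,p1,d2,p2):
    A=np.zeros((3,3));b=np.zeros(3)
    for d,p in((d1,p1),(d2,p2)):
        o,v=ray(d,p);M=np.eye(3)-np.outer(v,v);A+=M;b+=M@o
    return np.linalg.solve(A,b)
def blobs(d,lo,hi,amin=30,box=None):
    h=cv2.cvtColor(d["img"],cv2.COLOR_RGB2HSV);m=cv2.inRange(h,lo,hi)
    if box:
        k=np.zeros_like(m);x0,y0,x1,y1=box;k[y0:y1,x0:x1]=1;m*=k
    cs=cv2.findContours(m,cv2.RETR_EXTERNAL,cv2.CHAIN_APPROX_NONE)[0]
    return sorted([c for c in cs if cv2.contourArea(c)>=amin],key=cv2.contourArea,reverse=True)
def cen(c):
    m=cv2.moments(c);return np.array([m["m10"],m["m01"]])/m["m00"]
BLUE=((100,120,60),(118,255,255));RED=((0,190,90),(4,255,255));ORG=((5,120,120),(18,255,255))
E
python3 - <<'E'
from h import *
np.set_printoptions(precision=1,suppress=True)
t=snapshot("top");s=snapshot("scene")
bt=blobs(t,*BLUE,box=(380,200,560,400));bs=blobs(s,*BLUE,box=(100,220,260,340))
for c in bt: e=cv2.fitEllipse(cv2.convexHull(c));print("top",e,onz(t,e[0],14))
for c in bs: e=cv2.fitEllipse(cv2.convexHull(c));print("sc",e,onz(s,e[0],14))
for d,b,n in((t,(380,200,560,400),"t"),(s,(100,220,260,340),"s")):
    for c in blobs(d,*ORG,amin=15,box=b): print("knob",n,cen(c),cv2.contourArea(c),onz(d,cen(c),38))
rt=blobs(t,(0,150,80),(5,255,255),box=(270,250,340,310))[0];rs=blobs(s,(0,150,80),(5,255,255),box=(280,220,340,265))[0]
print("grip",cv2.minAreaRect(rt),cv2.minAreaRect(rs),tri(t,cen(rt),s,cen(rs)))
g=cv2.cvtColor(t["img"],cv2.COLOR_RGB2HSV)
for n,lo,hi,b in(("plate",(0,0,150),(180,60,255),(195,170,290,285)),("head",(0,0,0),(180,255,30),(175,205,207,245))):
    c=blobs(t,lo,hi,box=b);print(n,[(cv2.minAreaRect(q),cv2.contourArea(q)) for q in c[:2]])
w=np.hstack([cv2.resize(t["img"][160:310,150:350],(800,600),interpolation=2)])
cv2.imwrite("pics/topc.png",w[...,::-1])
E
```

```text
top ((438.39727783203125, 323.21380615234375), (45.62373733520508, 47.056053161621094), 145.45269775390625) [ 449.7 -314.7   14. ]
top ((498.7927551269531, 317.55255126953125), (34.25482940673828, 35.59623718261719), 144.5358428955078) [ 464.3 -438.8   14. ]
top ((440.8014831542969, 264.6311950683594), (33.693504333496094, 34.71146011352539), 129.89675903320312) [ 569.6 -319.6   14. ]
sc ((197.3829345703125, 261.0498962402344), (29.81504249572754, 40.20136260986328), 76.88522338867188) [ 451.3 -312.6   14. ]
sc ((205.8697052001953, 296.4327697753906), (24.57632064819336, 32.33820724487305), 73.44823455810547) [ 573.4 -318.5   14. ]
sc ((147.92649841308594, 279.44732666015625), (23.329524993896484, 32.128875732421875), 72.31782531738281) [ 469.4 -437.6   14. ]
knob s [196.6 258.3] 39.0 [ 465.9 -313.9   38. ]
knob s [147.  277.5] 18.0 [ 486.4 -437.2   38. ]
knob s [205.7 294.8] 17.0 [ 590.3 -319.1   38. ]
grip ((311.9615783691406, 282.19232177734375), (3.5970072746276855, 16.496618270874023), 82.87498474121094) ((310.5591735839844, 243.8579864501953), (8.213316917419434, 24.531166076660156), 67.61986541748047) [526.9 -49.   48.5]
plate [(((240.6027374267578, 230.72604370117188), (77.57142639160156, 93.69287872314453), 83.9909896850586), 5430.5), (((287.05926513671875, 254.94586181640625), (54.23052215576172, 3.2750229835510254), 84.47245788574219), 101.5)]
head []
```

View pics/topc.png

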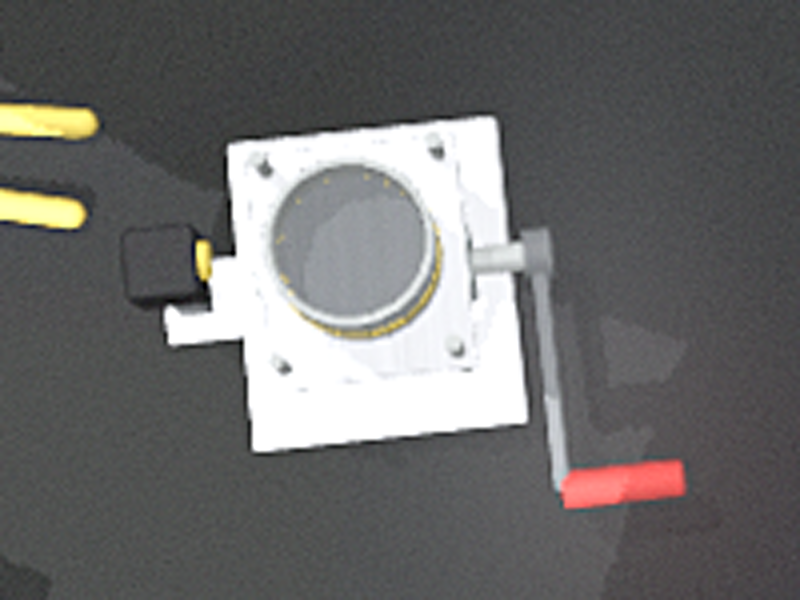

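The crop shows the plate corners at (228,143), (497,117), (527,423) and (254,451), the outer rim centred near (354,243), and the grip centred near (624,484), all in 4x crop pixels.

```bash
python3 - <<'E'
from h import *
np.set_printoptions(precision=1,suppress=True)
t=snapshot("top");s=snapshot("scene")
f=lambda x,y:np.array([150+x/4-.375,160+y/4-.375])
P=[onz(t,f(*p),10) for p in((228,143),(497,117),(527,423),(254,451))]
c=np.mean(P,0);ex=(P[0]+P[1]-P[2]-P[3])/2;ey=(P[0]+P[3]-P[1]-P[2])/2
print("plate",c,np.linalg.norm(ex),np.linalg.norm(ey),np.degrees(np.arctan2(ex[1],ex[0])),np.degrees(np.arctan2(-ey[0],ey[1])))
print("rim",onz(t,f(354,243),142))
h=cv2.cvtColor(s["img"],cv2.COLOR_RGB2HSV)
rs=blobs(s,(0,120,60),(8,255,255),box=(285,220,340,265))[0];rt=blobs(t,(0,80,80),(8,255,255),box=(270,250,340,310));rt+=blobs(t,(172,80,80),(180,255,255),box=(270,250,340,310))
rt=cv2.convexHull(np.vstack(rt))
print(cv2.minAreaRect(rt),cen(rt),cen(rs));G=tri(t,cen(rt),s,cen(rs));print("grip",G)
for z in(45,55,65,75):print(z,onz(t,cen(rt),z),onz(s,cen(rs),z))
cv2.imwrite("pics/sc.png",cv2.resize(s["img"][200:310,290:440],(800,587),interpolation=2)[...,::-1])
E
```

```text
plate [629.8  88.4  10. ] 160.98779641449883 140.04548534470888 7.482664780071634 7.470588592211926
rim [628.7  86.4 142. ]
((305.2804870605469, 280.5244140625), (9.717975616455078, 31.141695022583008), 83.6598129272461) [305.5 280.6] [310.4 243.9]
grip [527.3 -40.8  46.4]
45 [527.1 -41.6  45. ] [526.1 -39.7  45. ]
55 [526.5 -41.5  55. ] [535.9 -43.   55. ]
65 [525.9 -41.4  65. ] [545.7 -46.2  65. ]
75 [525.2 -41.4  75. ] [555.5 -49.5  75. ]
```

View pics/sc.png

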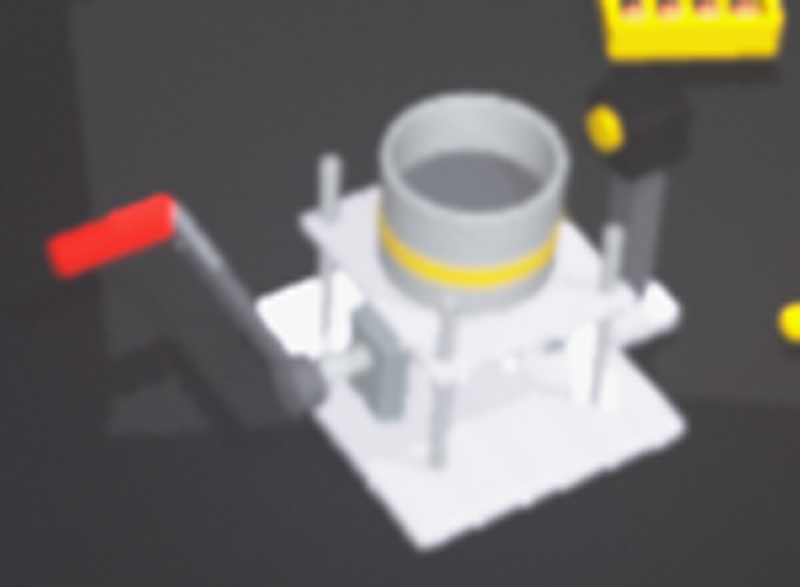

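```bash
python3 -m jog '0 0 0 0 0 0.178 -1;0 0 0 0 0 0.178 -1;0 0 0 0 0 0.178 -1;0 0 0 0 0 0.178 -1;0 0 0 0 0 0.178 -1'; python3 -m jog '-0.61 0.05 0 0 0 0.036 -1;-0.61 0.05 0 0 0 0 -1;-0.61 0.05 0 0 0 0 -1;-0.61 0.05 0 0 0 0 -1;-0.61 0.05 0 0 0 0 -1'; python3 -m jog '-0.61 0.05 0 0 0 0 -1;-0.61 0.05 0 0 0 0 -1;-0.61 0.05 0 0 0 0 -1;-0.61 0.05 0 0 0 0 -1;-0.61 0.05 0 0 0 0 -1'
```

```text
time: 0.92
tool_pos: [271.6, 535.0, 404.6]
tcp_rot: [-180.0, 0.0, 99.3]
ft_force: [-0.7, 0.1, 0.4]
finger_gap: 85.5
grip_force: 0.0
time: 1.55
tool_pos: [338.5, 234.7, 404.8]
tcp_rot: [179.9, -0.0, 97.6]
ft_force: [1.4, 0.6, 0.4]
finger_gap: 85.4
grip_force: 0.0
time: 2.17
tool_pos: [403.2, -64.7, 405.1]
tcp_rot: [179.9, 0.0, 97.5]
ft_force: [1.2, 1.4, -0.6]
finger_gap: 85.5
grip_force: 0.0
```

```bash
python3 -m jog '-0.5 0.03 0.2 0 0 0 -1;-0.5 0.03 0.2 0 0 0 -1;-0.5 0.03 0.2 0 0 0 -1;-0.5 0.03 0.2 0 0 0 -1;-0.5 0.03 0 0 0 0 -1';python3 -m jog '0 0 0 0 0 0 -1;0 0 0 0 0 0 -1'
python3 - <<'E'
from h import *
np.set_printoptions(precision=1,suppress=True)
w=snapshot("wrist");cv2.imwrite("pics/w1.png",w["img"][...,::-1]);print(w["extrinsics"],w["fx"])
for c in blobs(w,*BLUE,amin=500):
    e=cv2.fitEllipse(cv2.convexHull(c));print(e,onz(w,e[0],14))
for c in blobs(w,*ORG,amin=100):
    e=cv2.fitEllipse(c);print("k",e,onz(w,e[0],46))
E
```

```text
time: 2.8
tool_pos: [450.3, -309.8, 322.4]
tcp_rot: [-179.9, -0.2, 97.5]
ft_force: [0.7, 0.9, 1.3]
finger_gap: 85.6
grip_force: 0.0
time: 3.05
tool_pos: [450.7, -308.4, 324.4]
tcp_rot: [-180.0, -0.0, 97.5]
ft_force: [-0.1, 0.7, 0.6]
finger_gap: 85.6
grip_force: 0.0
[[   1.     0.1    0.   440.8]
 [   0.1   -1.    -0.3 -241.1]
 [   0.     0.3   -1.   293.9]
 [   0.     0.     0.     1. ]] 424.3630938416835
((319.071533203125, 222.63267517089844), (133.65771484375, 137.87132263183594), 90.94404602050781) [ 449.3 -313.1   14. ]
((487.9783020019531, 251.60562133789062), (94.35302734375, 104.1839828491211), 64.3604507446289) [ 568.3 -318.2   14. ]
((317.343505859375, 380.9753723144531), (82.6667709350586, 92.11028289794922), 90.99903869628906) [ 464.3 -436.6   14. ]
k ((322.9179992675781, 385.66741943359375), (9.648665428161621, 21.696025848388672), 163.78256225585938) [ 465.8 -417.4   46. ]
```

View pics/w1.png

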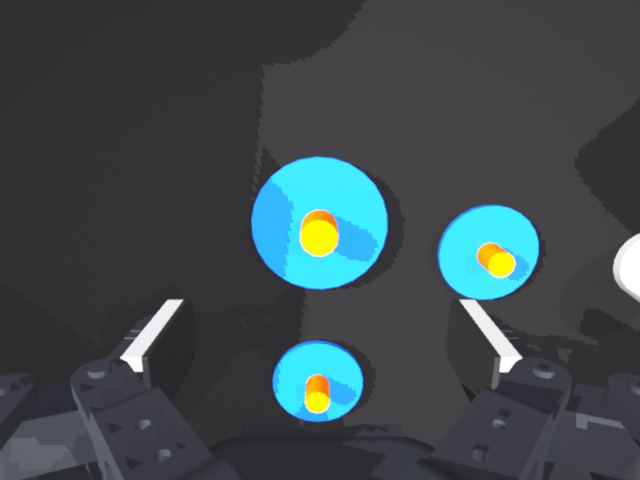

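The largest cover is centred at (320,222) and its knob top at (319,238). That gives (449.5,-313), which agrees with the other views. Next I descend and grip the knob.

```bash
python3 -m jog '-0.045 -0.018 0.4 0 0 0 -1;0 0 0.4 0 0 0 -1;0 0 0.4 0 0 0 -1;0 0 0.11 0 0 0 -1;0 0 0 0 0 0 -1' 40;python3 -m jog '0 0 0 0 0 0 1;0 0 0 0 0 0 1;0 0 0 0 0 0 1;0 0 0 0 0 0 1;0 0 0 0 0 0 1'
```

```text
time: 3.72
tool_pos: [449.8, -312.6, 194.0]
tcp_rot: [-180.0, -0.0, 97.6]
ft_force: [-0.5, 0.3, 0.0]
finger_gap: 85.5
grip_force: 0.0
time: 4.35
tool_pos: [450.0, -313.6, 194.6]
tcp_rot: [180.0, 0.1, 97.5]
ft_force: [-0.6, 1.9, 5.6]
finger_gap: 22.7
grip_force: 39.1
```

```bash
python3 -m jog '0 0 -0.2 0 0 0 1;0 0 -0.4 0 0 0 1;0 0 -0.5 0 0 0 1;0 0 -0.5 0 0 0 1;0 0 -0.4 0 0 0 1';python3 -m jog '0.44 0.383 0 0 0 0 1;0.44 0.383 0 0 0 0 1;0.44 0.383 0 0 0 0 1;0.44 0.383 0 0 0 0 1;0.44 0.383 0 0 0 0 1';python3 -m jog '0.44 0.383 0 0 0 0 1;0 0 0 0 0 0 1;0 0 0 0 0 0 1;0 0 0 0 0 0 1'
python3 - <<'E'
from h import *
w=snapshot("wrist");cv2.imwrite("pics/w2.png",w["img"][...,::-1]);np.savez("w2.npz",**w)
E
```

```text
time: 4.97
tool_pos: [449.6, -313.2, 395.8]
tcp_rot: [180.0, 0.1, 97.5]
ft_force: [1.3, -0.4, -0.8]
finger_gap: 22.8
grip_force: 39.4
time: 5.6
tool_pos: [611.4, -68.4, 393.3]
tcp_rot: [-180.0, -0.0, 97.5]
ft_force: [-0.3, -1.8, -1.6]
finger_gap: 22.7
grip_force: 39.5
time: 6.1
tool_pos: [642.5, -22.6, 393.6]
tcp_rot: [-180.0, 0.0, 97.4]
ft_force: [0.2, 0.4, -0.9]
finger_gap: 22.6
grip_force: 39.7
```

View pics/w2.png

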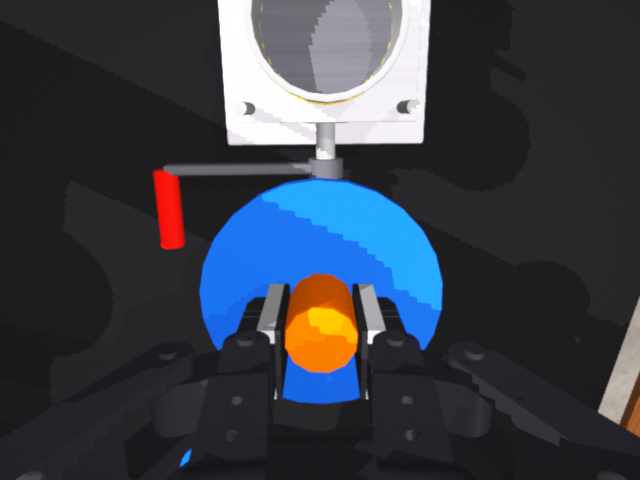

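The held cover is level, with its flange centred near (321,290). The pot mouth is cut off at the top, at columns 250 to 409 and bottom row 103, so I back off a little to see the whole rim.

```bash
python3 -m jog '-0.4 -0.02 0 0 0 0 1;-0.3 0 0 0 0 0 1;0 0 0 0 0 0 1;0 0 0 0 0 0 1'
python3 - <<'E'
from h import *
np.set_printoptions(precision=1,suppress=True)
w=snapshot("wrist");cv2.imwrite("pics/w3.png",w["img"][...,::-1])
g=cv2.cvtColor(w["img"],cv2.COLOR_RGB2GRAY)
for th in (150,170,190):
    m=(g[:230]<th).astype(np.uint8)*255
    cs,h=cv2.findContours(m,cv2.RETR_CCOMP,cv2.CHAIN_APPROX_NONE)
    for c in cs:
        if 5000<cv2.contourArea(c)<40000:
            hull=cv2.convexHull(c)[:,0].astype(float)
            e=cv2.fitEllipse(hull.astype(np.float32))
            p=np.array([onz(w,q,141.5)[:2] for q in hull]);(cc,r)=cv2.minEnclosingCircle(p.astype(np.float32))
            A=np.c_[2*p,np.ones(len(p))];x=np.linalg.lstsq(A,(p**2).sum(1),rcond=None)[0]
            print(th,e,onz(w,e[0],141.5),"circ",x[:2],np.sqrt(x[2]+x[:2]@x[:2]),cc,r)
b=blobs(w,*BLUE,amin=3000);p=cv2.convexHull(np.vstack(b))
z=sense()["tool_pos"][2]-194.6+16;q=np.array([onz(w,u,z)[:2] for u in p[:,0]])
A=np.c_[2*q,np.ones(len(q))];x=np.linalg.lstsq(A,(q**2).sum(1),rcond=None)[0];print("cover",x[:2],np.sqrt(x[2]+x[:2]@x[:2]),sense()["tool_pos"])
E
```

```text
time: 6.65
tool_pos: [649.8, -91.7, 393.9]
tcp_rot: [180.0, -0.0, 97.4]
ft_force: [-0.7, 0.8, -1.9]
finger_gap: 22.6
grip_force: 39.7
cover [649.  -92.2] 46.269385118699574 [649.8 -91.1 393.8]
```

View pics/w3.png

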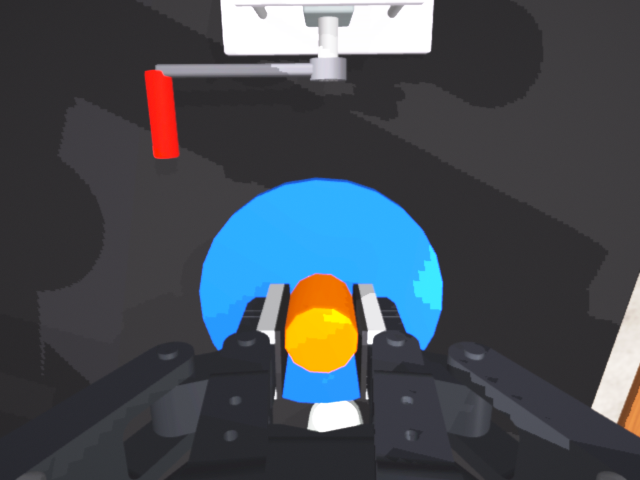

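That was the wrong direction: the pot has moved out of view and the stand's edge sits at row 53. The measured cover position, (649,-92.2) with radius 46.3, confirms the grasp. I move forward instead.

```bash
python3 -m jog '0.5 0.02 0 0 0 0 1;0.5 0 0 0 0 0 1;0.04 0 0 0 0 0 1;0 0 0 0 0 0 1;0 0 0 0 0 0 1'
cat > m.py <<'E'
from h import *
np.set_printoptions(precision=1,suppress=True)
w=snapshot("wrist");np.savez("w4.npz",**w);cv2.imwrite("pics/w4.png",w["img"][...,::-1])
g=cv2.cvtColor(w["img"],cv2.COLOR_RGB2GRAY)
for th in (140,160,180,200):
    m=(g<th).astype(np.uint8)*255;m[178:]=0
    cs,h=cv2.findContours(m,cv2.RETR_EXTERNAL,cv2.CHAIN_APPROX_NONE)
    for c in cs:
        x,y,ww,hh=cv2.boundingRect(c)
        if 4000<cv2.contourArea(c)<40000 and 240<x+ww/2<400:
            p=np.array([onz(w,q,141.5)[:2] for q in cv2.convexHull(c)[:,0]])
            A=np.c_[2*p,np.ones(len(p))];s=np.linalg.lstsq(A,(p**2).sum(1),rcond=None)[0]
            print(th,(x,y,ww,hh),"circ",s[:2],np.sqrt(s[2]+s[:2]@s[:2]),cv2.minEnclosingCircle(p.astype(np.float32)))
print(sense()["tool_pos"])
E
python3 m.py
```

```text
time: 7.32
tool_pos: [638.5, 11.6, 393.8]
tcp_rot: [180.0, 0.0, 97.5]
ft_force: [0.2, 0.5, -1.9]
finger_gap: 22.7
grip_force: 39.7
140 (254, 11, 140, 150) circ [629.1  89.5] 35.314263184211114 ((629.47802734375, 89.29727172851562), 35.67243576049805)
160 (253, 11, 144, 152) circ [628.6  89.8] 35.14387585871022 ((629.25537109375, 89.31812286376953), 35.8082389831543)
180 (253, 11, 144, 152) circ [629.2  89.4] 35.64759581684989 ((629.4046630859375, 89.2673110961914), 35.87840270996094)
200 (253, 10, 145, 154) circ [629.3  89.3] 35.82520749960057 ((629.267578125, 89.25113677978516), 35.99663162231445)
[638.6  11.4 393.7]
```

View pics/w4.png

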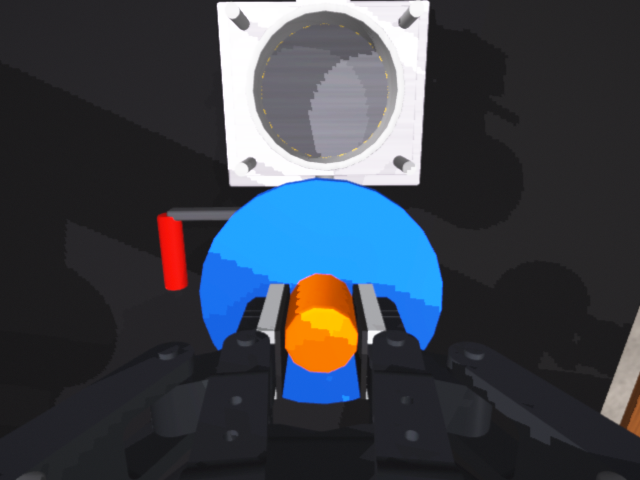

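The pot's inner rim fits a 36.0 mm circle at (629.3,89.3), exactly its true radius. I move over it and lower to just above the mouth.

```bash
python3 -m jog '0.4 0.014 0 0 0 0 1;0.384 0 0 0 0 0 1;0 0 0.25 0 0 0 1;0 0 0.2 0 0 0 1;0 0 0 0 0 0 1';python3 -m jog '0 0 0.03 0 0 0 1;0 0 0.03 0 0 0 1;0 0 0.03 0 0 0 1;0 0 0 0 0 0 1';python3 -m jog '0 0 0.03 0 0 0 1;0 0 0.03 0 0 0 1;0 0 0 0 0 0 1'
```

```text
time: 8.0
tool_pos: [628.9, 89.1, 345.7]
tcp_rot: [-179.7, -0.0, 97.4]
ft_force: [-0.6, 0.3, -2.6]
finger_gap: 22.8
grip_force: 39.7
time: 8.5
tool_pos: [629.6, 90.2, 339.6]
tcp_rot: [-180.0, -0.0, 97.5]
ft_force: [-0.3, 0.5, -2.3]
finger_gap: 22.7
grip_force: 39.7
time: 8.88
tool_pos: [629.5, 90.2, 333.2]
tcp_rot: [-180.0, -0.0, 97.5]
ft_force: [-0.4, 0.2, -1.7]
finger_gap: 22.6
grip_force: 39.7
```

```bash
python3 -m jog '-0.006 0 0.02 0 0 0 1;0 0 0.02 0 0 0 1;0 0 0 0 0 0 1;0 0 0 0 0 0 1';python3 -m jog '0 0 0.015 0 0 0 1;0 0 0 0 0 0 1;0 0 0 0 0 0 1'
```

```text
time: 9.38
tool_pos: [629.7, 89.6, 329.7]
tcp_rot: [-180.0, 0.0, 97.5]
ft_force: [-0.3, 0.7, -0.9]
finger_gap: 22.7
grip_force: 39.7
time: 9.75
tool_pos: [629.7, 89.6, 328.2]
tcp_rot: [-180.0, 0.0, 97.5]
ft_force: [0.3, 0.1, -0.6]
finger_gap: 22.9
grip_force: 39.7
```

```bash
python3 -m jog '0 0 0.01 0 0 0 1;0 0 0 0 0 0 1;0 0 0 0 0 0 1';python3 -m jog '0 0 0.01 0 0 0 1;0 0 0 0 0 0 1;0 0 0 0 0 0 1'
```

```text
time: 10.12
tool_pos: [629.7, 89.6, 327.2]
tcp_rot: [-180.0, -0.0, 97.5]
ft_force: [-0.0, -0.2, -0.9]
finger_gap: 22.8
grip_force: 39.7
time: 10.5
tool_pos: [629.7, 89.6, 326.2]
tcp_rot: [-180.0, 0.0, 97.5]
ft_force: [0.4, 1.1, -1.8]
finger_gap: 22.7
grip_force: 39.7
```

```bash
python3 -m jog '0 0 0.01 0 0 0 1;0 0 0 0 0 0 1;0 0 0 0 0 0 1';python3 -m jog '0 0 0.01 0 0 0 1;0 0 0 0 0 0 1;0 0 0 0 0 0 1'
```

```text
time: 10.88
tool_pos: [629.7, 89.6, 325.2]
tcp_rot: [-180.0, -0.0, 97.5]
ft_force: [-0.1, 0.1, -2.3]
finger_gap: 22.9
grip_force: 39.7
time: 11.25
tool_pos: [629.7, 89.6, 324.7]
tcp_rot: [180.0, 0.0, 97.5]
ft_force: [-2.9, -0.2, 3.7]
finger_gap: 22.6
grip_force: 40.2
```

Contact came at 324.7, which puts the rim at about 140.2, as expected for a seated cover. I press slightly, release and rise.

```bash
python3 -m jog '0 0 0.004 0 0 0 1;0 0 0 0 0 0 1;0 0 0 0 0 0 1'; python3 -m jog '0 0 0 0 0 0 -1;0 0 0 0 0 0 -1;0 0 0 0 0 0 -1;0 0 0 0 0 0 -1;0 0 0 0 0 0 -1'; python3 -m jog '0 0 -0.2 0 0 0 -1;0 0 -0.4 0 0 0 -1;0 0 -0.2 0 0 0 -1;-0.4 0 0 0 0 0 -1;-0.4 0 0 0 0 0 -1';python3 -m jog '0 0 0 0 0 0 -1;0 0 0 0 0 0 -1'
cat >m2.py <<'E'
from h import *
np.set_printoptions(precision=1,suppress=True)
w=snapshot("wrist");s=snapshot("scene")
b=blobs(w,*BLUE,amin=2000)
q=np.array([onz(w,u,146.3)[:2] for u in cv2.convexHull(b[0])[:,0]])
A=np.c_[2*q,np.ones(len(q))];x=np.linalg.lstsq(A,(q**2).sum(1),rcond=None)[0];print("cover",x[:2],np.sqrt(x[2]+x[:2]@x[:2]))
r=blobs(w,(0,150,60),(6,255,255),box=(60,100,320,479))
print([cv2.minAreaRect(c) for c in r[:2]])
rc=cen(r[0]);rs=cen(blobs(s,(0,120,60),(8,255,255),box=(285,220,340,265))[0])
print("grip",tri(w,rc,s,rs),[onz(w,rc,z) for z in(42,46,50)])
a=w["img"];b=cv2.resize(s["img"][195:285,318:438],(640,480),interpolation=2)
cv2.imwrite("pics/w5.png",cv2.resize(np.hstack([a,b]),(800,300))[...,::-1])
E
python3 m2.py
```

```text
time: 11.62
tool_pos: [629.7, 89.6, 324.4]
tcp_rot: [180.0, 0.0, 97.5]
ft_force: [-4.2, -0.6, 6.8]
finger_gap: 22.6
grip_force: 40.5
time: 12.25
tool_pos: [629.7, 89.6, 323.7]
tcp_rot: [-180.0, 0.0, 97.5]
ft_force: [0.4, -0.6, 0.6]
finger_gap: 85.6
grip_force: 0.0
time: 12.88
tool_pos: [640.3, 9.9, 405.1]
tcp_rot: [179.9, 0.0, 97.6]
ft_force: [-0.1, 0.1, -0.2]
finger_gap: 85.7
grip_force: 0.0
time: 13.12
tool_pos: [640.2, 10.4, 404.1]
tcp_rot: [180.0, -0.0, 97.5]
ft_force: [0.5, 1.1, 0.6]
finger_gap: 85.6
grip_force: 0.0
cover [649.9  80.4] 18.228038853783115
[((175.5562744140625, 244.7018280029297), (75.301025390625, 24.372095108032227), 84.42780303955078)]
grip [527.2 -41.9  43.2] [array([526.5, -42.7,  42. ]), array([527.7, -41.3,  46. ]), array([529. , -39.8,  50. ])]
```

View pics/w5.png

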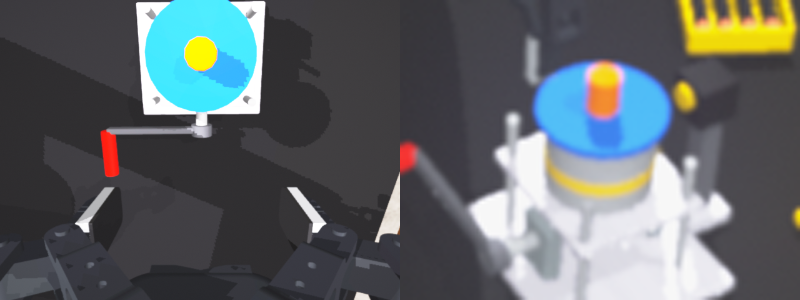

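The cover sits level with its flange flat on the rim. The grip is at about (527,-42,44). Next I take the grip from above.

```bash
python3 -m jog '-0.122 -0.397 0 0 0 0 -1;-0.122 -0.397 0 0 0 0 -1;-0.122 -0.397 0 0 0 0 -1;0 0 0.4 0 0 0 -1;0 0 0.5 0 0 0 -1'; python3 -m jog '0 0 0.5 0 0 0 -1;0 0 0.4 0 0 0 -1;0 0 0.25 0 0 0 -1;0 0 0 0 0 0 -1;0 0 0 0 0 0 -1' 60; python3 -m jog '0 0 0 0 0 0 1;0 0 0 0 0 0 1;0 0 0 0 0 0 1;0 0 0 0 0 0 1;0 0 0 0 0 0 1'
```

```text
time: 13.85
tool_pos: [527.2, -41.0, 314.9]
tcp_rot: [179.7, 0.1, 97.6]
ft_force: [0.2, 0.2, -0.0]
finger_gap: 85.2
grip_force: 0.0
time: 14.48
tool_pos: [527.6, -41.2, 200.1]
tcp_rot: [179.9, 0.0, 97.6]
ft_force: [0.1, -0.3, -0.0]
finger_gap: 85.4
grip_force: 0.0
time: 15.1
tool_pos: [527.3, -41.6, 199.3]
tcp_rot: [179.9, 0.0, 97.5]
ft_force: [2.3, 0.4, 2.3]
finger_gap: 16.1
grip_force: 58.5
```

```bash
python3 -m jog '0 0.011 -0.125 0 0 0 1;0 0 0 0 0 0 1' 50; python3 -m jog '0 0.024 -0.123 0 0 0 1;0 0.037 -0.12 0 0 0 1;0 0 0 0 0 0 1;0 0 0 0 0 0 1'; python3 -m jog '0 0.049 -0.116 0 0 0 1;0 0.061 -0.11 0 0 0 1;0 0 0 0 0 0 1;0 0 0 0 0 0 1'
```

```text
time: 15.35
tool_pos: [528.0, -41.5, 211.4]
tcp_rot: [-180.0, 0.0, 97.5]
ft_force: [3.8, 0.1, -3.5]
finger_gap: 16.2
grip_force: 57.2
time: 15.85
tool_pos: [533.2, -40.9, 235.7]
tcp_rot: [-179.8, -0.0, 97.5]
ft_force: [-9.5, -3.4, 2.2]
finger_gap: 16.1
grip_force: 55.2
time: 16.35
tool_pos: [542.4, -39.8, 257.3]
tcp_rot: [-179.4, -0.0, 97.5]
ft_force: [-20.1, -6.9, 8.2]
finger_gap: 16.4
grip_force: 53.9
```

```bash
python3 -m jog '0 0.045 -0.103 0 0 0 1;0 0.075 -0.095 0 0 0 1;0 0 0 0 0 0 1;0 0 0 0 0 0 1' 35; python3 - <<'E'
from h import *
print(sense())
w=snapshot("wrist");s=snapshot("scene")
a=w["img"];b=cv2.resize(s["img"][180:285,298:438],(640,480),interpolation=2)
cv2.imwrite("pics/w6.png",cv2.resize(np.hstack([a,b]),(800,300))[...,::-1])
E
```

```text
time: 16.85
tool_pos: [554.3, -38.2, 277.8]
tcp_rot: [-179.4, -0.0, 97.5]
ft_force: [-22.6, -5.1, 12.8]
finger_gap: 16.0
grip_force: 52.5
{'time': 16.85, 'joint_pos': array([ -9.17929245,   6.50310527,  99.93349549,  -0.14840927,
        74.11085307, -16.65517529]), 'qd': array([ 0.01633867, -0.03435017,  0.04045856,  0.04944495, -0.08991855,
        0.0812587 ]), 'joint_efforts': array([  3.48475434, -50.23917317, -52.65310049,   3.03066798,
        -7.7636084 ,   0.17249503]), 'tool_pos': array([554.33467961, -38.19587832, 277.76495629]), 'tcp_rot': array([-1.79434666e+02, -2.05460463e-02,  9.75170945e+01]), 'ft_force': array([-22.57862878,  -5.08945346,  12.78326051]), 'wrist_torque': array([-0.83117663,  4.00243406,  0.16255024]), 'grip_force': 52.49989986419678, 'finger_gap': 15.96993012057836}
```

View pics/w6.png

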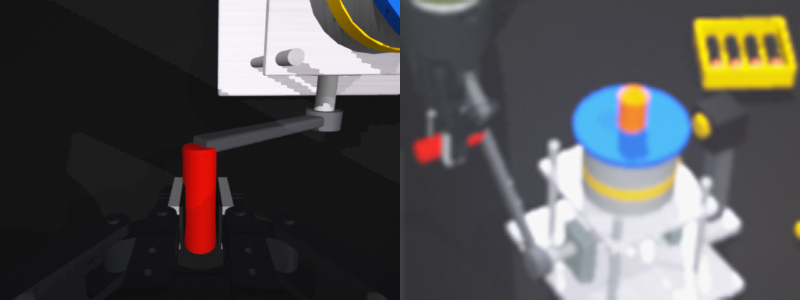

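The lever is up about 40° and well held, and the cover is still seated. The tool path runs a few mm inside the circle (radial force about 25 N), so I widen it.

```bash
python3 -m jog '0 -0.025 -0.025 0 0 0 1;0 0 0 0 0 0 1'  25; python3 -m jog '0 0.085 -0.09 0 0 0 1;0 0.093 -0.085 0 0 0 1;0 0 0 0 0 0 1;0 0 0 0 0 0 1'
```

```text
time: 17.2
tool_pos: [553.9, -37.9, 280.3]
tcp_rot: [-179.9, -0.0, 97.5]
ft_force: [-3.6, -2.8, -3.7]
finger_gap: 16.3
grip_force: 50.1
time: 17.7
tool_pos: [571.7, -35.7, 299.5]
tcp_rot: [-179.9, 0.0, 97.5]
ft_force: [-12.5, -1.7, 9.8]
finger_gap: 15.7
grip_force: 49.5
```

```bash
python3 -m jog '0 0.095 -0.09 0 0 0 1;0 0.105 -0.075 0 0 0 1;0 0 0 0 0 0 1;0 0 0 0 0 0 1'; python3 -m jog '0 0.11 -0.065 0 0 0 1;0 0.115 -0.05 0 0 0 1;0 0 0 0 0 0 1;0 0 0 0 0 0 1'
```

```text
time: 18.2
tool_pos: [592.0, -32.8, 315.4]
tcp_rot: [180.0, -0.0, 97.5]
ft_force: [-4.4, 0.1, 3.4]
finger_gap: 16.1
grip_force: 46.5
time: 18.7
tool_pos: [614.0, -29.8, 326.0]
tcp_rot: [180.0, -0.0, 97.5]
ft_force: [-4.1, 2.8, -0.3]
finger_gap: 16.0
grip_force: 44.1
```

```bash
python3 -m jog '0 0.1 -0.04 0 0 0 1;0 0.1 -0.025 0 0 0 1;0 0 0 0 0 0 1;0 0 0 0 0 0 1'
python3 - <<'E'
from h import *
np.set_printoptions(precision=1,suppress=True)
w=snapshot("wrist");s=snapshot("scene");t=snapshot("top")
print(sense()["tool_pos"])
for n,d in(("w",w),("s",s)):
    r=blobs(d,(0,120,60),(8,255,255),amin=10,box=None if n=="w" else (300,180,380,270));print(n,[(cv2.minAreaRect(c)) for c in r[:3]])
a=w["img"];b=cv2.resize(s["img"][170:275,298:438],(640,480),interpolation=2)
cv2.imwrite("pics/w7.png",cv2.resize(np.hstack([a,b]),(800,300))[...,::-1])
E
```

```text
time: 19.2
tool_pos: [633.4, -27.1, 331.3]
tcp_rot: [-179.9, -0.1, 97.5]
ft_force: [-3.0, 3.6, -7.4]
finger_gap: 16.0
grip_force: 41.9
[633.4 -27.1 331.3]
w [((320.5, 309.0), (168.0, 53.0), 90.0)]
s [((324.2000427246094, 237.90000915527344), (6.260990142822266, 9.391485214233398), 63.43495178222656)]
```

View pics/w7.png

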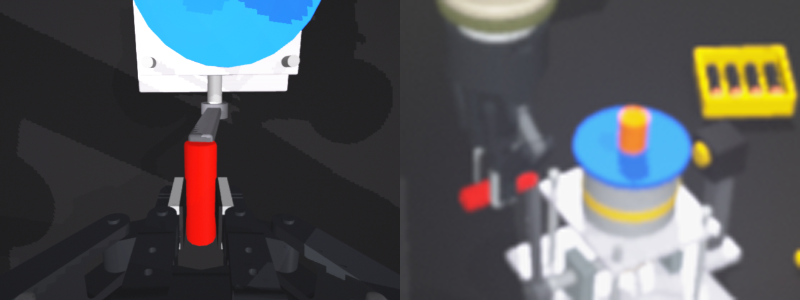

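The lever is near 84° and well held. The tool is still 11.7 mm short along stand x, so I make the final step.

```bash
python3 -m jog '0 0.06 0 0 0 0 1;0 0.06 0 0 0 0 1;0 0 0 0 0 0 1;0 0 0 0 0 0 1' 40
python3 - <<'E'
from h import *
np.set_printoptions(precision=2,suppress=True)
w=snapshot("wrist");p=sense()["tool_pos"]
xs=np.array([.9914,.1305,0]);C=np.array([629.8,89.3,0]);print(p,(p-C)@xs)
r=cen(blobs(w,(0,120,60),(8,255,255))[0])
print("grip",r,(onz(w,r,162)-C)@xs)
# silhouettes right of hand: axle shaft and base plate columns
g=cv2.cvtColor(w["img"],cv2.COLOR_RGB2GRAY).astype(int)
for row in(125,132,140,150,160,170,180):
    d=np.diff(g[row]);k=np.where(abs(d)>25)[0];k=k[(k>180)&(k<500)];print(row,k)
b=blobs(w,*BLUE,amin=2000)[0];print(cv2.boundingRect(b))
cv2.imwrite("pics/w8.png",w["img"][...,::-1])
E
```

```text
time: 19.85
tool_pos: [645.6, -25.5, 332.8]
tcp_rot: [-180.0, -0.0, 97.5]
ft_force: [-5.4, 4.6, -3.2]
finger_gap: 16.1
grip_force: 41.2
[645.54 -25.44 332.74] 0.629115435364911
grip [320.71 305.23] -0.31160884404882117
125 [201 202 309 310 333 440 441]
132 [202 203 204 309 310 333 439 440 441]
140 [202 203 204 309 310 332 333 439 440]
150 [309 310 311 332 333 334]
160 [310 311 332 333 334]
170 [300 301]
180 [304 334]
(337, 0, 119, 40)
```

View pics/w8.png

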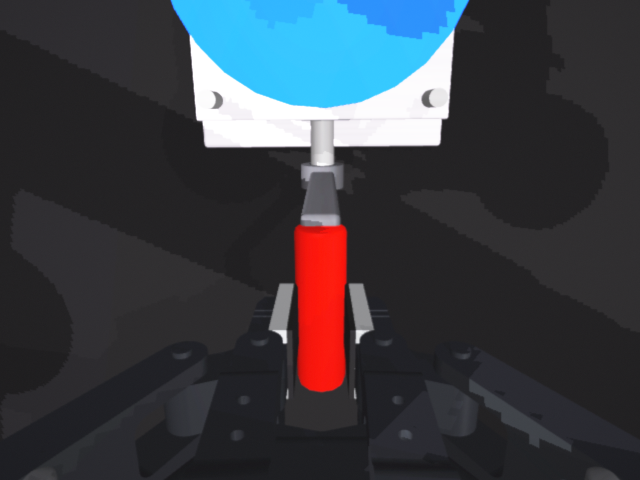

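The grip (column 320.7) and the axle shaft (columns 310 to 333) line up to within 1 mm, so the lever is within about half a degree of upright. It is held, and the cover is seated.

```bash
python3 -m jog '0 0.005 0 0 0 0 1;0 0 0 0 0 0 1;0 0 0 0 0 0 1;0 0 0 0 0 0 1'; python3 -c "
from bench import *
print(hand_in())"
```

```text
time: 20.4
tool_pos: [645.8, -25.4, 332.7]
tcp_rot: [-179.9, -0.1, 97.5]
ft_force: [-8.1, 3.7, -2.4]
finger_gap: 15.7
grip_force: 41.3
the job is handed in; nothing more can be done
None
```

I set the cover on the pot and let go of it with the lever still down, then swung the lever upright (within about half a degree by the wrist camera) and handed in at 20.4 s still holding the grip; no verdict came back.

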